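Push the jammed capsule out of the dispenser tube

ROBOT

A 6-joint arm with a two-finger parallel gripper is mounted at the origin on a cart in front of the work surface, level with it; the furniture and walls round the work are solid. World frame = base frame: x ahead of the robot, y to its left, z up, the work surface at z = 0. Lengths are in m, angles in rad, forces in N, time in s.
With the tool pointing down it reaches from about 0.275 to 0.825 m from the base axis. Payload 5.2 kg.
Tool frame: the origin (TCP) lies on the centre line of the jaws, within the pads' length; the fingertips stand 22 mm ahead of it and the grasp point (between the pads) lies 3 mm ahead of it (bot.tips_ahead is the distance from the TCP to the fingertips, in m); z points along the fingers, y is the line along which they close (so a half turn about z gives the same grasp; the last joint's range is limited). The gripper opens to 93 mm and grips with 3 to 60 N. Pads are 15 mm wide; open, the fingers measure 128 mm over their backs; the gripper's body (75 mm by 188 mm) begins 65 mm behind the grasp point.
Start: joints at [0.927, 0.259, 1.535, -0, 1.348, -0.203], TCP at [0.235, 0.497, 0.241] pointing down, gripper open.
Joint ranges: [-3.14, 3.14], [-0.91, 2.08], [0.19, 2.58], [-1.22, 4.36], [0.22, 2.71], [-3.12, 3.12]. Speed limits (rad/s): [2.57, 2.57, 3.14, 3.14, 3.14, 3.14].

INTERFACE

Orientations are given as a unit quaternion [w, x, y, z].
In Python, from plant import bot gives the robot as it stands. The module is installed in compiled form; this text tells all that it offers.
- The arm moves only by the tool apply_moves, never from a script. Its argument "deltas" is one flat list of numbers, 4 for each row, row after row: the shift along the tool's x, y, z in m, then the turn about the tool's z in degrees. In form: [x, y, z, roll, x, y, z, roll, ...]. A call has 1 to 5 rows; each row shifts and turns the commanded pose from where the row before left it, along the tool's axes as they then stand; what a row does not reach is not made up. A row lasts 1/12 s, in which the tool goes at most 41.7 mm and 7.16 degrees, less where a joint would pass 70% of its speed; a pose out of reach is approached as far as the arm can. A call is refused whole if a number of a shift passes 0.0417 or a number of a turn 7.16, either way. A call with a gripper value outside its range is refused whole. "jaw" is the opening, from 0 (shut) to 1 (fully open), set as the call begins (left out, the last holds). The fingers move at their own pace and stop on an object; the grip force is fixed at half the most. Time passes only in rows, so rows that do not move let the fingers close. It gives the time, the measured TCP pose, the force, the opening and the grip force at its end, in the units of the state.
- bot.sense(): the state, without advancing time (a new reading comes with each control period).
- bot.snapshot(name): name is "scene" or "top"; returns a dict with "image" (420x560x3 uint8, red, green, blue), "z_map" (420x560 float32, m along the optical axis (not along the pixel's ray), 0 where there is no reading), "K" (3x3 intrinsics, pixels), "world_from_camera" (4x4, takes a point from camera to world coordinates). Camera axes: x right, y down, z forward; pixel columns grow to the right and rows downward; lengths in m; the calibration is good to about 2 mm. A picture is of the moment at which its call begins.
- bot.finish_job(): hands the job in; it is judged then, once.
The state is a dict: "clock": time; "q": joint angles; "qvel": joint speeds; "joint_efforts": joint torques, N m; "position": TCP position; "eef_rot": TCP orientation; "contact_force": force on the tool from outside, world axes, zero at the start; "wrist_torque": the same for the moment, N m; "gripper_width": opening from 0.0 (shut) to 1.0 (fully open); "grip_force": force on a finger pad.
Only numpy, scipy, OpenCV 4.12 (cv2) and the standard library are available. Lean on these libraries where they do the work, as an engineer would, in place of code of your own. Each camera call takes 0.05 s, during which the arm holds its last target. There are 200 camera calls.

TASK

A coffee capsule is jammed inside the upright tube of the capsule dispenser. Take the steel-rod pusher with the wooden handle out of its wooden holder, feel its rod through the port in the tube's lid, and gently push the capsule down and out so that it drops onto the plate below; then stand the pusher back in its holder, fully home. Never press hard with the rod (keep it under 30 N), do not touch the capsule with the fingers, and leave the plate and the other things where they are.

Things in the scene. Friction and masses are not known exactly. Their poses are not given: they have to be found in the camera images.
- dispenser: Capsule dispenser, fixed: dark steel base 146x132x6 mm, back post (14x46 mm, centred 73 mm along its +x, top at z = 114 mm) whose arm holds an upright aluminium tube, 48 mm outside, bore 40 mm, z = 52 to 122 mm, open below. Origin: on the tube axis at the underside of the base (worktop level), z up. The tube carries a lid with a port (see tube_top).
- tube_top (a point): Point on the tube axis, level with the top face of the fixed, flat round steel lid (64 mm across, 6 mm thick), 128 mm above the worktop. The lid has one round port, 19 mm across, unbevelled, at its centre, but is clamped off-centre: the port's axis lies 7 mm (give or take 0.7) from this point, in a direction that differs each time and is not measured; find it by sight or feel.
- tube_mouth (a point): Centre of the tube's open lower mouth, 52 mm above the worktop. Three upright spring strips in the bore (faces 17 mm from the axis when free) grip the capsule's flange all the way down: sliding it takes about 5 to 15 N, until the flange leaves this mouth and the capsule falls by itself. The pusher's rod clears the strips wherever the port lies.
- capsule: The jammed coffee capsule, cream coloured, 37 mm across its flange, 28 mm high, 15 g, standing flange down in the tube; its flat round top is about 24 mm wide. Origin: centre of the underside of the flange. At the start the flange is 64 to 88 mm above the dispenser's origin; it falls free when the flange is at 52 mm, with the capsule's top (and the rod's tip) at 80 mm.
- plate: White plate, 114 mm across, 14 mm high, inner floor 8 mm above its underside; it lies loose on the dispenser's base right under the tube. Origin: centre of its underside.
- holder: Fixed round wooden holder, 68 mm wide at the foot, 50 mm at the top, 76 mm high, with an upright round hole of about 23 mm diameter in its top, 64 mm deep. Origin: centre of its underside (worktop level), on the hole's axis.
- pusher: The pusher, 112 mm long in all, 120 g, upright in the holder. Origin: on its axis at the underside of its steel collar. Collar: 36 mm across, 5 mm thick (z 0 to 5 mm), resting on the holder's top when fully home, so the origin is then 76 mm above the holder's origin. Wooden round handle above it: 24 mm diameter from z = 12 to 44 mm, top at z = 50 mm. Steel rod below it: 16 mm diameter, from z = 0 down to z = -62 mm. z up along the axis.
- pusher_rod: The steel rod of the pusher (part of it), 16 mm diameter, 62 mm long; same origin and axes as the pusher. Touch it down at a crawl (10 mm/s or less): the lid is rigid and force builds up within a millimetre.
- pusher_tip (a point): Centre of the flat lower end of the pusher's rod, 62 mm below the pusher's origin.
- spice_jar: Small glass spice jar with a black cap, 41 mm across, 105 mm high, standing between the holder and the dispenser; a bystander. Its origin is the centre of its underside, on the worktop.
- mug: Blue-grey mug with a handle, 80x109x90 mm; a bystander. Its origin is the centre of its underside, on the worktop.
- soup_tin: Food tin, 58 mm across, 72 mm high; a bystander. Its origin is the centre of its underside, on the worktop.
- dark_jar: Glass jar with a black lid, 71 mm across, 115 mm high; a bystander. Its origin is the centre of its underside, on the worktop.
- small_mill: Small grey-topped salt mill, 44 mm across, 90 mm high; a bystander. Its origin is the centre of its underside, on the worktop.
Mind the look-alikes: they are no part of the job. What is shaped like the pusher but green or pink is not meant.

How it is judged:
On the way, in this order (a step that is already met when the one before it is completed fails the run):
1. the pusher's rod is through the lid's port, in the tube, and presses on the capsule (z of pusher_tip in the frame of dispenser between 0.06 and 0.121 m and horizontal distance between pusher_tip and dispenser below 0.018 m and contact force between pusher_rod and capsule above 1 N), for 0.1 s.
2. the capsule has dropped out of the tube's lower mouth onto the plate (z of capsule in the frame of plate below 0.035 m and horizontal distance between capsule and plate below 0.05 m and linear speed of capsule below 0.05 m/s), for 0.2 s.
At the end, for the whole second after the job is handed in: The capsule lies at rest on the plate (within 50 mm of the plate's centre, its origin less than 35 mm above the plate's underside), and the pusher stands released and at rest in its holder, upright within 0.06 rad, within 8 mm of the hole's axis, its collar down on the holder's top (within 3 mm) (z of capsule in the frame of plate below 0.035 m and horizontal distance between capsule and plate below 0.05 m and linear speed of each of capsule, pusher below 0.02 m/s and horizontal distance between pusher and holder below 0.008 m and z of pusher in the frame of holder between 0.072 and 0.079 m and angle between pusher's own z axis and vertical below 0.06 rad); the robot touches nothing.
It fails at once if the pusher's rod presses on anything with more than 30 N (contact force between pusher_rod and anything else above 30 N).
It fails at once if the fingers touch the capsule (contact force between the fingers and capsule above 0.3 N).
It fails at once if the plate is moved more than 20 mm (distance of plate from where it was at the start of the episode above 0.02 m).
It fails at once if a bystander (spice jar, mug, soup tin, dark jar, small mill) is moved more than 30 mm (distance of any of spice_jar, mug, soup_tin, dark_jar, small_mill from where it was at the start of the episode above 0.03 m).
It also fails if it takes over 72 s, if anything falls off the work surface, if the arm or the gripper's body presses on something with over 40 N, if the wrist force passes 120 N, or if a joint passes its speed limit or range.

## Working session

There is one attempt and no reset: what is moved stays moved. The work goes in short steps, Python scripts to look and compute and a tool call to move; the robot and the scene stay as the last step left them, time stands still between calls to the robot, and variables do not carry over. Pictures are saved under pics/ and viewed, at most 10 in all, crops included, and the job is handed in when it is done.

Besides the shell and the picture viewer there is one more tool, called as name(argument=value, ...) on one line, values as JSON. apply_moves: Moves the arm, as the interface text tells. Its arguments: {"type":"object","properties":{"deltas":{"type":"array","items":{"type":"number"}},"jaw":{"type":"number"}},"required":["deltas"]}

```bash
mkdir -p pics; cat > h.py <<'E'
import numpy as np, cv2
from plant import bot
def snap(n):
    s=bot.snapshot(n); np.savez(f'{n}.npz',**s); return s
def pts(s):
    z=s['z_map']; K=s['K']; v,u=np.indices(z.shape)
    c=np.stack([(u-K[0,2])/K[0,0]*z,(v-K[1,2])/K[1,1]*z,z,np.ones_like(z)],-1)
    p=(c@s['world_from_camera'].T)[...,:3]; p[z==0]=np.nan; return p
def save(n,im,sc=1): cv2.imwrite(f'pics/{n}.png',cv2.resize(im[...,::-1],None,fx=sc,fy=sc,interpolation=cv2.INTER_CUBIC))
E
python3 - <<'E'
from h import *
a=snap('scene');b=snap('top')
save('s0',a['image']);save('t0',b['image'])
for s in(a,b):print(s['K'],s['world_from_camera'])
print(bot.sense())
E
```

```text
[[511.51525277   0.         277.50859807]
 [  0.         511.51525277 214.95135375]
 [  0.           0.           1.        ]] [[-0.6868135  -0.37404991  0.6231965  -0.35507267]
 [-0.72642989  0.32468139 -0.60570753  0.80428826]
 [ 0.02422455 -0.86871668 -0.4947166   0.80252274]
 [ 0.          0.          0.          1.        ]]
[[438.47652537   0.         279.89168684]
 [  0.         438.47652537 209.32618064]
 [  0.           0.           1.        ]] [[-2.41204730e-02 -9.92833852e-01  1.17043344e-01  3.79987116e-01]
 [-9.99705683e-01  2.42587896e-02 -2.42870626e-04 -9.47207502e-02]
 [-2.59819968e-03 -1.17014754e-01 -9.93126778e-01  1.52409636e+00]
 [ 0.00000000e+00  0.00000000e+00  0.00000000e+00  1.00000000e+00]]
{'clock': 0.1, 'q': array([ 9.27213445e-01,  2.59276125e-01,  1.53597247e+00, -1.15399347e-05,
        1.34798534e+00, -2.02768868e-01]), 'qvel': array([-1.89640134e-04, -2.34155544e-04, -3.45424721e-03,  9.34403738e-04,
       -4.14733491e-05,  2.14182196e-03]), 'joint_efforts': array([ 3.90575078e-03, -4.38211656e+01, -2.84644407e+01,  7.22333696e-02,
        3.62332037e-02, -5.29817623e-05]), 'position': array([0.23436089, 0.49706803, 0.23989804]), 'eef_rot': array([-3.31871780e-04,  2.18625480e-01,  9.75808499e-01, -7.50559473e-04]), 'contact_force': array([1.09477412, 0.93320768, 0.47536991]), 'wrist_torque': array([-0.03378385, -0.00501814,  0.04016988]), 'grip_force': 0.0, 'gripper_width': 0.9969116183796056}
```

View pics/s0.png

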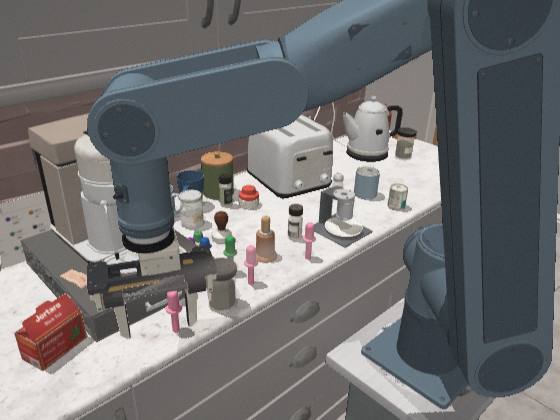

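View pics/t0.png

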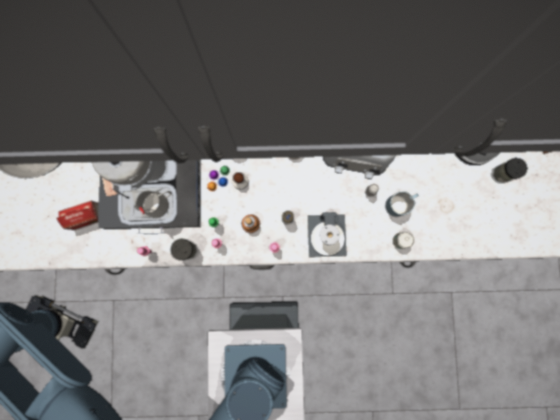

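The pusher with the wooden handle stands in a wooden holder at scene (265,238) and top (251,223). The look-alikes are pink at scene (310,237), (251,262) and (174,308), and green at (230,248). A dark-brown mushroom-shaped object is at (221,220). The dispenser is at scene (343,208) and top (328,236), with the spice jar between them at scene (295,220). Only the object at (265,238) fits, since it has a tan handle, a steel collar and a wooden holder. I'll confirm with a crop.

```bash
python3 - <<'E'
from h import *
a=dict(np.load('scene.npz'));b=dict(np.load('top.npz'))
A=cv2.resize(a['image'][170:270,205:385],None,fx=4,fy=4,interpolation=cv2.INTER_CUBIC)
save('c0',A)
for n,s,(u0,u1,v0,v1) in(('scene',a,(250,282,205,265)),('scene',a,(315,375,180,240)),('top',b,(235,268,205,240)),('top',b,(280,298,205,225)),('top',b,(303,350,210,260))):
    p=pts(s)[v0:v1,u0:u1].reshape(-1,3); p=p[np.isfinite(p[:,0])]
    print(n,(u0,u1,v0,v1))
    for lo in np.arange(0.01,.15,.01):
        q=p[(p[:,2]>=lo)&(p[:,2]<lo+.01)]
        if len(q)>2: print(' %.2f'%lo,len(q),q.min(0)[:2].round(3),q.max(0)[:2].round(3),np.median(q,0).round(3))
E
```

```text
scene (250, 282, 205, 265)
 0.01 104 [ 0.48  -0.156] [0.748 0.04 ] [0.494 0.019 0.013]
 0.02 58 [ 0.484 -0.011] [0.524 0.034] [0.494 0.023 0.026]
 0.03 60 [ 0.485 -0.012] [0.525 0.035] [0.497 0.025 0.035]
 0.04 58 [ 0.485 -0.01 ] [0.528 0.032] [0.495 0.021 0.045]
 0.05 62 [ 0.484 -0.009] [0.525 0.032] [0.495 0.022 0.055]
 0.06 81 [ 0.426 -0.008] [0.528 0.125] [0.489 0.029 0.067]
 0.07 123 [ 0.432 -0.017] [0.536 0.125] [0.496 0.021 0.076]
 0.08 73 [ 0.431 -0.009] [0.528 0.125] [0.503 0.016 0.083]
 0.09 53 [0.432 0.001] [0.52  0.127] [0.498 0.018 0.095]
 0.10 48 [0.431 0.002] [0.518 0.128] [0.5   0.019 0.105]
 0.11 54 [0.431 0.001] [0.519 0.124] [0.501 0.017 0.113]
 0.12 42 [ 0.499 -0.003] [0.521 0.018] [0.509 0.009 0.126]
scene (315, 375, 180, 240)
 0.01 575 [ 0.391 -0.507] [ 0.685 -0.193] [ 0.466 -0.264  0.016]
 0.02 271 [ 0.395 -0.499] [ 0.69  -0.201] [ 0.52  -0.289  0.023]
 0.03 109 [ 0.518 -0.501] [ 0.684 -0.231] [ 0.541 -0.44   0.035]
 0.04 134 [ 0.516 -0.499] [ 0.683 -0.229] [ 0.545 -0.4    0.046]
 0.05 171 [ 0.429 -0.497] [ 0.677 -0.23 ] [ 0.542 -0.397  0.055]
 0.06 158 [ 0.41 
[... 1739 characters left out ...]
]
 0.02 95 [ 0.396 -0.309] [ 0.503 -0.199] [ 0.435 -0.238  0.022]
 0.04 3 [ 0.521 -0.23 ] [ 0.531 -0.23 ] [ 0.525 -0.23   0.045]
 0.05 7 [ 0.429 -0.252] [ 0.528 -0.23 ] [ 0.521 -0.236  0.052]
 0.06 6 [ 0.433 -0.263] [ 0.472 -0.232] [ 0.454 -0.249  0.068]
 0.07 3 [ 0.468 -0.252] [ 0.522 -0.231] [ 0.471 -0.249  0.076]
 0.08 8 [ 0.464 -0.26 ] [ 0.531 -0.23 ] [ 0.52  -0.235  0.088]
 0.09 19 [ 0.454 -0.274] [ 0.523 -0.232] [ 0.46  -0.253  0.095]
 0.10 20 [ 0.43 -0.27] [ 0.534 -0.237] [ 0.508 -0.249  0.109]
 0.11 141 [ 0.459 -0.273] [ 0.534 -0.231] [ 0.514 -0.253  0.113]
 0.12 233 [ 0.43  -0.281] [ 0.527 -0.22 ] [ 0.461 -0.251  0.127]
 0.13 50 [ 0.43  -0.274] [ 0.487 -0.22 ] [ 0.461 -0.242  0.131]
```

View pics/c0.png

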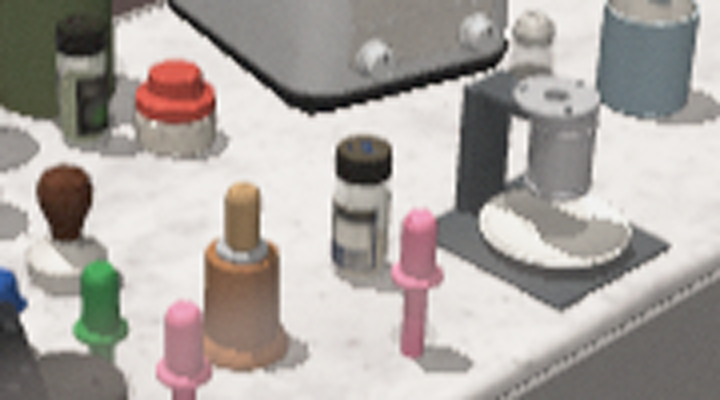

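The crop confirms the tan-handled pusher in its holder at crop (242,270). The dispenser's lid is at crop (557,95), with a dark port near its middle. Next I'll enlarge the lid in both views and get the obstacle positions.

```bash
python3 - <<'E'
from h import *
a=dict(np.load('scene.npz'));b=dict(np.load('top.npz'))
def rect(s,c,z,r=.04,n=400):   # rectify plane z to world-aligned patch: right=-y, up=+x
    g=np.linspace(-r,r,n); X=c[0]-g[:,None]+0*g; Y=c[1]-g[None]+0*g[:,None]
    P=np.stack([X,Y,np.full_like(X,z),np.ones_like(X)],-1)@np.linalg.inv(s['world_from_camera']).T
    u=P[...,0]/P[...,2]*s['K'][0,0]+s['K'][0,2];v=P[...,1]/P[...,2]*s['K'][1,1]+s['K'][1,2]
    return cv2.remap(s['image'],u.astype('f4'),v.astype('f4'),cv2.INTER_CUBIC)
save('lid',np.hstack([rect(s,(.459,-.251),.128) for s in(a,b)]))
for n,s,(u0,u1,v0,v1) in(('s',a,(325,365,180,205)),('t',b,(310,345,215,255))):
    p=pts(s)[v0:v1,u0:u1]; m=(p[...,2]>.122)&(p[...,2]<.136)
    q=p[m]; c,r=cv2.minEnclosingCircle(q[:,:2].astype('f4')*1000); print(n,c,r,np.median(q[:,2]))
p=pts(a)
for u,v in((310,228),(251,250),(230,240),(221,215),(174,295)): print((u,v),p[v,u].round(3))
E
```

```text
s (458.3324890136719, -252.15859985351562) 35.83536148071289 0.1296604822568178
t (460.5160827636719, -249.5224609375) 31.876766204833984 0.12754038859354622
(310, 228) [ 0.417 -0.067  0.105]
(251, 250) [0.436 0.122 0.109]
(230, 240) [0.505 0.133 0.109]
(221, 215) [0.652 0.048 0.086]
(174, 295) [0.414 0.359 0.108]
```

View pics/lid.png

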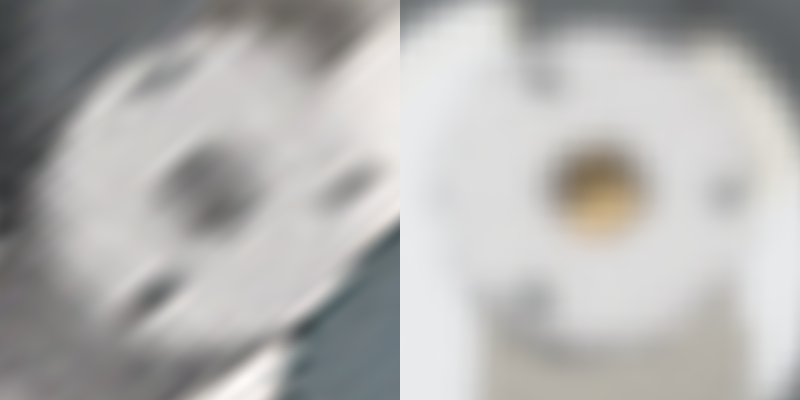

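The right patch shows the port at (598,190) in the rectified picture and the left patch shows it at (207,190), so it lies at about (0.461, -0.251). I'm moving towards the pusher at about (0.512, 0.0085).

apply_moves(deltas=[0, 0, 0, -6.32, 0, 0, 0, -6.32, 0, 0, 0, -6.32, 0, 0, 0, -6.31], jaw=0.6)

```text
clock: 0.43
position: [0.2344, 0.4972, 0.2401]
eef_rot: [-0.0, -0.003, 1.0, -0.0]
contact_force: [0.0, 0.2, 0.0]
gripper_width: 0.766
grip_force: 0.0
```

apply_moves(deltas=[-0.0185, -0.0325, 0, 0, -0.0185, -0.0325, 0, 0, -0.0185, -0.0325, 0, 0, -0.0185, -0.0325, 0, 0, -0.0185, -0.0325, 0, 0])

```text
clock: 0.85
position: [0.3273, 0.3334, 0.2403]
eef_rot: [-0.0, -0.001, 1.0, -0.0]
contact_force: [0.6, 0.7, 1.1]
gripper_width: 0.598
grip_force: 0.0
```

apply_moves(deltas=[-0.0185, -0.0325, 0, 0, -0.0185, -0.0325, 0, 0, -0.0185, -0.0325, 0, 0, -0.0185, -0.0325, 0, 0, -0.0185, -0.0325, 0, 0])

```text
clock: 1.27
position: [0.42, 0.1707, 0.2405]
eef_rot: [-0.0, -0.0, 1.0, 0.0]
contact_force: [1.2, -0.7, -0.7]
gripper_width: 0.601
grip_force: 0.0
```

apply_moves(deltas=[-0.0185, -0.0325, 0, 0, -0.0185, -0.0325, 0, 0, -0.0185, -0.0325, 0, 0, -0.0185, -0.0325, 0, 0, -0.0185, -0.0325, 0, 0])

```text
clock: 1.68
position: [0.5126, 0.0082, 0.2403]
eef_rot: [-0.0, 0.0, 1.0, 0.0]
contact_force: [0.1, 0.6, 0.4]
gripper_width: 0.601
grip_force: 0.0
```

apply_moves(deltas=[0, 0, 0.02, 0, 0, 0, 0.0, 0, 0, 0, 0.0, 0])

```text
clock: 1.93
position: [0.511, 0.0101, 0.2194]
eef_rot: [-0.002, 0.0, 1.0, 0.001]
contact_force: [0.4, -0.7, 0.1]
gripper_width: 0.597
grip_force: 0.0
```

apply_moves(deltas=[0, 0, 0.025, 0, 0, 0, 0.025, 0, 0, 0, 0.025, 0, 0, 0, 0.02, 0, 0, 0, 0.017, 0])

```text
clock: 2.35
position: [0.5113, 0.0116, 0.1081]
eef_rot: [-0.0, -0.001, 1.0, 0.0]
contact_force: [0.1, 0.0, -0.6]
gripper_width: 0.601
grip_force: 0.0
```

apply_moves(deltas=[0, 0, 0, 0, 0, 0, 0, 0])

```text
clock: 2.52
position: [0.5116, 0.0112, 0.1089]
eef_rot: [-0.001, -0.001, 1.0, 0.0]
contact_force: [0.1, 0.2, 0.2]
gripper_width: 0.597
grip_force: 0.0
```

```bash
python3 - <<'E'
from h import *
a=snap('scene');save('s1',a['image'][150:290,190:390],4)
for i in range(3): print(bot.sense()['position'])
E
```

```text
[0.51253008 0.01086265 0.10979863]
[0.51253008 0.01086265 0.10979863]
[0.51253008 0.01086265 0.10979863]
```

View pics/s1.png

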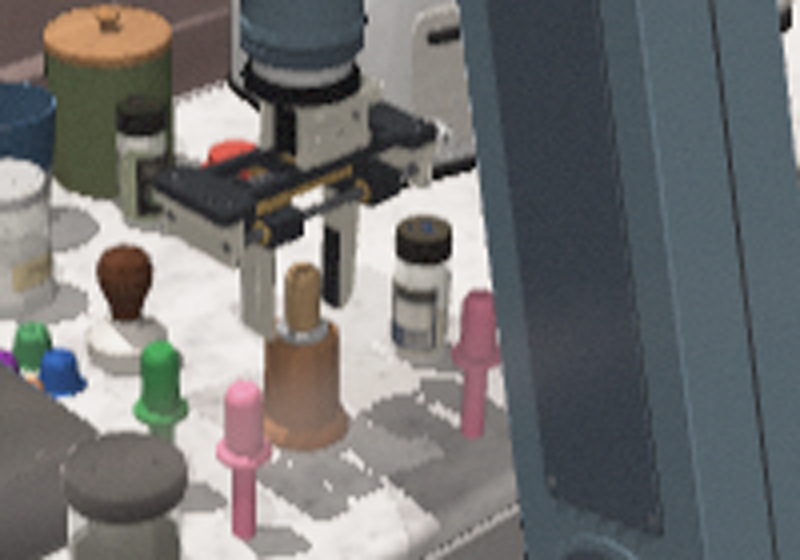

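The picture shows the pusher's handle at (303,300) between the open fingers, with nothing near them. I'm closing and then lifting slightly.

apply_moves(deltas=[0, 0, 0, 0, 0, 0, 0, 0, 0, 0, 0, 0, 0, 0, 0, 0, 0, 0, 0, 0], jaw=0)

```text
clock: 2.98
position: [0.5125, 0.0099, 0.1091]
eef_rot: [0.0, -0.0, 1.0, -0.0]
contact_force: [0.3, -0.9, 0.0]
gripper_width: 0.294
grip_force: 0.2
```

apply_moves(deltas=[0, 0, 0, 0, 0, 0, 0, 0, 0, 0, 0, 0, 0, 0, -0.01, 0, 0, 0, 0, 0])

```text
clock: 3.4
position: [0.5129, 0.01, 0.1199]
eef_rot: [0.001, -0.0, 1.0, -0.0]
contact_force: [1.0, 0.6, -1.2]
gripper_width: 0.253
grip_force: 30.0
```

apply_moves(deltas=[0, 0, -0.02, 0, 0, 0, 0, 0, 0, 0, 0, 0])

```text
clock: 3.65
position: [0.513, 0.01, 0.1393]
eef_rot: [0.001, -0.0, 1.0, -0.0]
contact_force: [0.5, -0.1, -1.9]
gripper_width: 0.25
grip_force: 30.0
```

apply_moves(deltas=[0, 0, -0.02, 0, 0, 0, -0.03, 0, 0, 0, -0.035, 0, 0, 0, -0.03, 0, 0, 0, 0, 0])

```text
clock: 4.07
position: [0.5151, 0.0096, 0.259]
eef_rot: [0.005, -0.0, 1.0, -0.001]
contact_force: [1.6, -0.3, -0.6]
gripper_width: 0.253
grip_force: 30.0
```

apply_moves(deltas=[0.006, -0.03, 0, 0, 0.0065, -0.0325, 0, 0, 0.0065, -0.0325, 0, 0, 0.0065, -0.0325, 0, 0, 0.0065, -0.0325, 0, 0])

```text
clock: 4.48
position: [0.4793, -0.1509, 0.252]
eef_rot: [-0.001, -0.0, 1.0, 0.001]
contact_force: [-0.1, 0.2, -1.0]
gripper_width: 0.252
grip_force: 30.0
```

apply_moves(deltas=[0.0065, -0.0325, 0, 0, 0.0065, -0.0325, 0, 0, 0.005, -0.025, 0, 0, 0.002, -0.011, 0, 0, 0, 0, 0, 0])

```text
clock: 4.9
position: [0.4595, -0.2529, 0.252]
eef_rot: [-0.001, 0.002, 1.0, 0.001]
contact_force: [-0.3, 0.5, -0.7]
gripper_width: 0.254
grip_force: 30.0
```

apply_moves(deltas=[0, 0, 0.02, 0, 0, 0, 0, 0, 0, 0, 0, 0])

```text
clock: 5.15
position: [0.4598, -0.249, 0.2323]
eef_rot: [-0.001, -0.001, 1.0, 0.002]
contact_force: [0.2, -0.6, -1.1]
gripper_width: 0.254
grip_force: 30.0
```

```bash
python3 - <<'E'
from h import *
a=snap('scene');save('s2',a['image'][130:270,260:460],4)
print(bot.sense())
E
```

```text
{'clock': 5.2, 'q': array([-7.10076356e-01,  2.17346943e-01,  1.60758732e+00,  4.21193612e-04,
        1.31837766e+00, -2.28260570e+00]), 'qvel': array([-0.00015108, -0.01293326, -0.02331654, -0.00320152, -0.0026813 ,
       -0.00303127]), 'joint_efforts': array([-2.48306002e-01, -4.06570530e+01, -2.77762645e+01, -6.70668832e-02,
        6.20670780e-02,  1.02326038e-02]), 'position': array([ 0.46037256, -0.24946508,  0.2333283 ]), 'eef_rot': array([-5.18346363e-04, -8.13738839e-04,  9.99999279e-01,  7.15442151e-04]), 'contact_force': array([ 0.97260769, -0.26150768, -0.30987   ]), 'wrist_torque': array([0.00382607, 0.01145801, 0.04614426]), 'grip_force': 29.99977702042088, 'gripper_width': 0.25439378187289}
```

View pics/s2.png

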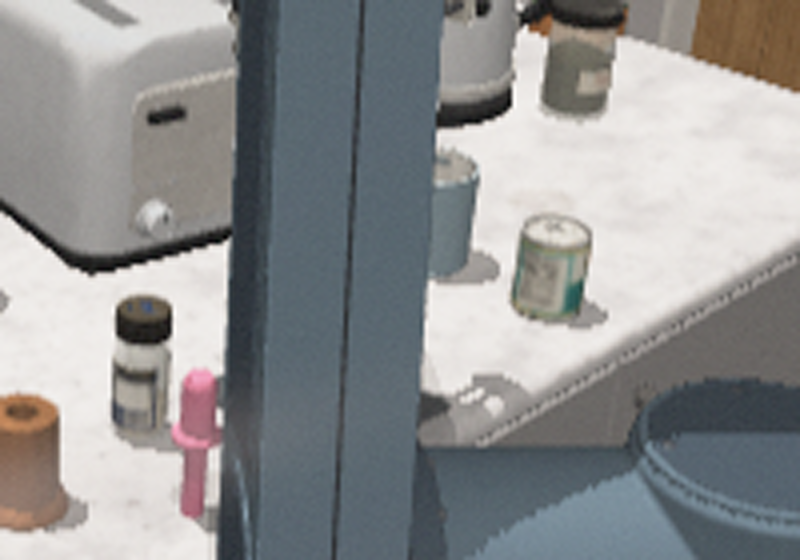

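The arm hides the dispenser, and the empty holder's hole shows at (20,410). I'll feel for the port, with lid contact expected near TCP z 0.223.

apply_moves(deltas=[-0.0005, -0.0015, 0.003, 0, 0, 0, 0.003, 0, 0, 0, 0.001, 0, 0, 0, 0, 0, 0, 0, 0, 0])

```text
clock: 5.62
position: [0.4609, -0.2524, 0.2268]
eef_rot: [0.0, -0.0, 1.0, -0.0]
contact_force: [0.2, 0.3, -1.1]
gripper_width: 0.252
grip_force: 30.0
```

apply_moves(deltas=[0, 0, 0.0005, 0, 0, 0, 0.0005, 0, 0, 0, 0, 0])

```text
clock: 5.87
position: [0.4608, -0.2525, 0.2257]
eef_rot: [0.0, -0.0, 1.0, -0.0]
contact_force: [0.9, -0.1, -0.3]
gripper_width: 0.251
grip_force: 30.0
```

apply_moves(deltas=[0, 0, 0.0005, 0, 0, 0, 0.0005, 0, 0, 0, 0, 0])

```text
clock: 6.12
position: [0.4608, -0.2525, 0.2246]
eef_rot: [-0.0, -0.0, 1.0, 0.0]
contact_force: [0.1, 0.3, -1.2]
gripper_width: 0.256
grip_force: 30.0
```

apply_moves(deltas=[0, 0, 0.0005, 0, 0, 0, 0.0005, 0, 0, 0, 0, 0])

```text
clock: 6.37
position: [0.4608, -0.2525, 0.2235]
eef_rot: [-0.0, -0.0, 1.0, 0.0]
contact_force: [-0.5, -0.2, -0.9]
gripper_width: 0.256
grip_force: 30.0
```

apply_moves(deltas=[0, 0, 0.0004, 0, 0, 0, 0.0004, 0, 0, 0, 0, 0])

```text
clock: 6.62
position: [0.4608, -0.2525, 0.2228]
eef_rot: [-0.0, -0.0, 1.0, 0.0]
contact_force: [0.7, 0.4, -1.1]
gripper_width: 0.251
grip_force: 30.0
```

apply_moves(deltas=[0, 0, 0.0004, 0, 0, 0, 0.0004, 0, 0, 0, 0, 0])

```text
clock: 6.87
position: [0.4608, -0.2525, 0.2219]
eef_rot: [-0.0, -0.0, 1.0, 0.0]
contact_force: [-0.8, -0.7, -1.1]
gripper_width: 0.247
grip_force: 30.0
```

apply_moves(deltas=[0, 0, 0.0004, 0, 0, 0, 0.0004, 0, 0, 0, 0, 0])

```text
clock: 7.12
position: [0.4608, -0.2525, 0.2212]
eef_rot: [-0.0, -0.0, 1.0, 0.0]
contact_force: [-0.4, -0.7, -1.1]
gripper_width: 0.253
grip_force: 30.0
```

apply_moves(deltas=[0, 0, 0.0005, 0, 0, 0, 0.0005, 0, 0, 0, 0, 0])

```text
clock: 7.37
position: [0.4608, -0.2525, 0.2202]
eef_rot: [-0.0, -0.0, 1.0, 0.0]
contact_force: [-0.8, -0.1, -0.2]
gripper_width: 0.249
grip_force: 30.0
```

apply_moves(deltas=[0, 0, 0.0006, 0, 0, 0, 0.0006, 0, 0, 0, 0, 0])

```text
clock: 7.62
position: [0.4608, -0.2525, 0.2189]
eef_rot: [-0.0, -0.0, 1.0, 0.0]
contact_force: [0.3, -1.0, -1.5]
gripper_width: 0.249
grip_force: 30.0
```

The tip is about 4 mm below the lid's top face with no force, so the rod is in the port. I'm going down at a crawl.

apply_moves(deltas=[0, 0, 0.0007, 0, 0, 0, 0.0007, 0, 0, 0, 0.0007, 0, 0, 0, 0, 0])

```text
clock: 7.95
position: [0.4608, -0.2524, 0.2168]
eef_rot: [-0.0, -0.0, 1.0, 0.0]
contact_force: [0.5, -1.1, -1.5]
gripper_width: 0.253
grip_force: 30.0
```

apply_moves(deltas=[0, 0, 0.0007, 0, 0, 0, 0.0007, 0, 0, 0, 0.0007, 0, 0, 0, 0, 0])

```text
clock: 8.28
position: [0.4608, -0.2525, 0.2147]
eef_rot: [-0.0, -0.0, 1.0, 0.0]
contact_force: [0.8, 0.6, -1.3]
gripper_width: 0.254
grip_force: 30.0
```

apply_moves(deltas=[0, 0, 0.0007, 0, 0, 0, 0.0007, 0, 0, 0, 0.0007, 0, 0, 0, 0.0007, 0, 0, 0, 0.0007, 0])

```text
clock: 8.7
position: [0.4608, -0.2525, 0.2113]
eef_rot: [-0.0, -0.0, 1.0, 0.0]
contact_force: [0.0, -0.1, -1.4]
gripper_width: 0.252
grip_force: 30.0
```

apply_moves(deltas=[0, 0, 0.0007, 0, 0, 0, 0.0007, 0, 0, 0, 0.0007, 0, 0, 0, 0.0007, 0, 0, 0, 0.0007, 0])

```text
clock: 9.12
position: [0.4608, -0.2525, 0.2078]
eef_rot: [-0.0, -0.0, 1.0, 0.0]
contact_force: [-0.7, -0.3, -0.8]
gripper_width: 0.254
grip_force: 30.0
```

apply_moves(deltas=[0, 0, 0.0007, 0, 0, 0, 0.0007, 0, 0, 0, 0.0007, 0, 0, 0, 0.0007, 0, 0, 0, 0.0007, 0])

```text
clock: 9.53
position: [0.4608, -0.2525, 0.2043]
eef_rot: [0.0, -0.0, 1.0, -0.0]
contact_force: [0.3, -0.2, -1.0]
gripper_width: 0.25
grip_force: 30.0
```

apply_moves(deltas=[0, 0, 0.0007, 0, 0, 0, 0.0007, 0, 0, 0, 0.0007, 0, 0, 0, 0.0007, 0, 0, 0, 0.0007, 0])

```text
clock: 9.95
position: [0.4608, -0.2525, 0.2008]
eef_rot: [-0.0, -0.0, 1.0, 0.0]
contact_force: [0.2, -0.4, -1.0]
gripper_width: 0.253
grip_force: 30.0
```

apply_moves(deltas=[0, 0, 0.0007, 0, 0, 0, 0.0007, 0, 0, 0, 0.0007, 0, 0, 0, 0.0007, 0, 0, 0, 0.0007, 0])

```text
clock: 10.37
position: [0.4608, -0.2525, 0.1973]
eef_rot: [-0.0, -0.0, 1.0, 0.0]
contact_force: [0.4, -0.3, -1.8]
gripper_width: 0.254
grip_force: 30.0
```

apply_moves(deltas=[0, 0, 0.0007, 0, 0, 0, 0.0007, 0, 0, 0, 0.0007, 0, 0, 0, 0.0007, 0, 0, 0, 0.0007, 0])

```text
clock: 10.78
position: [0.4608, -0.2525, 0.1938]
eef_rot: [-0.0, -0.0, 1.0, 0.0]
contact_force: [0.6, 0.8, -1.4]
gripper_width: 0.25
grip_force: 30.0
```

apply_moves(deltas=[0, 0, 0.0007, 0, 0, 0, 0.0007, 0, 0, 0, 0.0007, 0, 0, 0, 0.0007, 0, 0, 0, 0.0007, 0])

```text
clock: 11.2
position: [0.4616, -0.2531, 0.1916]
eef_rot: [0.001, -0.0, 1.0, -0.001]
contact_force: [0.2, 0.2, 6.3]
gripper_width: 0.251
grip_force: 30.0
```

apply_moves(deltas=[0, 0, 0.0007, 0, 0, 0, 0.0007, 0, 0, 0, 0.0007, 0, 0, 0, 0.0007, 0, 0, 0, 0.0007, 0])

```text
clock: 11.62
position: [0.462, -0.2532, 0.1885]
eef_rot: [0.002, -0.0, 1.0, -0.001]
contact_force: [0.2, 1.8, 7.9]
gripper_width: 0.25
grip_force: 30.0
```

It's in contact and pushing at about 8 N, so I'll continue.

apply_moves(deltas=[0, 0, 0.0007, 0, 0, 0, 0.0007, 0, 0, 0, 0.0007, 0, 0, 0, 0.0007, 0, 0, 0, 0.0007, 0])

```text
clock: 12.03
position: [0.4621, -0.2531, 0.185]
eef_rot: [0.002, -0.0, 1.0, -0.001]
contact_force: [0.6, 1.7, 7.5]
gripper_width: 0.253
grip_force: 30.0
```

apply_moves(deltas=[0, 0, 0.0007, 0, 0, 0, 0.0007, 0, 0, 0, 0.0007, 0, 0, 0, 0.0007, 0, 0, 0, 0.0007, 0])

```text
clock: 12.45
position: [0.462, -0.2531, 0.1814]
eef_rot: [0.002, -0.0, 1.0, -0.001]
contact_force: [0.6, 1.7, 6.9]
gripper_width: 0.254
grip_force: 30.0
```

apply_moves(deltas=[0, 0, 0.0007, 0, 0, 0, 0.0007, 0, 0, 0, 0.0007, 0, 0, 0, 0.0007, 0, 0, 0, 0.0007, 0])

```text
clock: 12.87
position: [0.4621, -0.2531, 0.1779]
eef_rot: [0.002, -0.0, 1.0, -0.001]
contact_force: [-0.6, 1.8, 5.7]
gripper_width: 0.25
grip_force: 30.0
```

apply_moves(deltas=[0, 0, 0.0007, 0, 0, 0, 0.0007, 0, 0, 0, 0.0007, 0, 0, 0, 0, 0])

```text
clock: 13.2
position: [0.4619, -0.2531, 0.1753]
eef_rot: [0.001, -0.0, 1.0, -0.001]
contact_force: [1.2, 0.4, 3.2]
gripper_width: 0.255
grip_force: 30.0
```

apply_moves(deltas=[0, 0, 0.0007, 0, 0, 0, 0.0007, 0, 0, 0, 0.0007, 0, 0, 0, 0.0007, 0, 0, 0, 0, 0])

```text
clock: 13.62
position: [0.46, -0.252, 0.1705]
eef_rot: [-0.001, -0.0, 1.0, 0.001]
contact_force: [-1.3, -1.2, -1.3]
gripper_width: 0.25
grip_force: 30.0
```

The force has gone, so the capsule has dropped. I'm withdrawing straight up.

apply_moves(deltas=[0, 0, 0, 0, 0, 0, -0.003, 0, 0, 0, -0.005, 0, 0, 0, -0.007, 0, 0, 0, -0.01, 0])

```text
clock: 14.03
position: [0.4606, -0.2523, 0.1969]
eef_rot: [-0.0, -0.0, 1.0, 0.0]
contact_force: [-0.1, -0.8, -0.8]
gripper_width: 0.254
grip_force: 30.0
```

apply_moves(deltas=[0, 0, -0.01, 0, 0, 0, -0.01, 0, 0, 0, -0.01, 0, 0, 0, -0.015, 0, 0, 0, -0.02, 0])

```text
clock: 14.45
position: [0.4603, -0.2521, 0.2619]
eef_rot: [-0.001, -0.0, 1.0, 0.001]
contact_force: [-0.1, 0.2, -1.7]
gripper_width: 0.251
grip_force: 30.0
```

apply_moves(deltas=[-0.006, 0.03, 0, 0, -0.0065, 0.0325, 0, 0, -0.0065, 0.0325, 0, 0, -0.0065, 0.0325, 0, 0, -0.0065, 0.0325, 0, 0])

```text
clock: 14.87
position: [0.493, -0.0912, 0.2626]
eef_rot: [0.001, 0.0, 1.0, -0.0]
contact_force: [0.2, 0.2, -0.2]
gripper_width: 0.249
grip_force: 30.0
```

apply_moves(deltas=[-0.0065, 0.0325, 0, 0, -0.0065, 0.0325, 0, 0, -0.005, 0.025, 0, 0, -0.002, 0.011, 0, 0, 0, 0, 0, 0])

```text
clock: 15.28
position: [0.513, 0.0107, 0.2622]
eef_rot: [0.0, -0.002, 1.0, 0.0]
contact_force: [-0.1, -0.5, -0.3]
gripper_width: 0.253
grip_force: 30.0
```

apply_moves(deltas=[0, 0, 0, 0, 0, 0, 0, 0])

```text
clock: 15.45
position: [0.5127, 0.0074, 0.2617]
eef_rot: [0.0, 0.0, 1.0, -0.0]
contact_force: [0.0, 0.1, -1.3]
gripper_width: 0.254
grip_force: 30.0
```

```bash
python3 - <<'E'
from h import *
a=snap('scene')
save('s3',a['image'][130:270,190:390],4)
print(bot.sense()['position'],bot.sense()['contact_force'])
E
```

```text
[0.51273397 0.00718569 0.26165637] [-0.08294646 -0.05624654 -0.36850963]
```

View pics/s3.png

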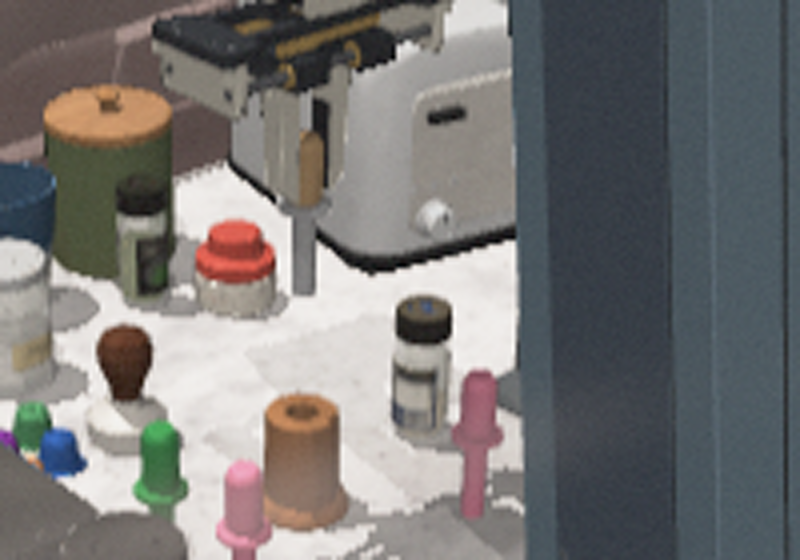

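The picture shows the pusher held upright with its tip at (304,290), above the holder's hole at (302,411). I'll measure the offset between them from this one image.

```bash
python3 - <<'E'
from h import *
a=dict(np.load('scene.npz'))
def bp(cu,cv,z):
    u=190+(cu+.5)/4-.5;v=130+(cv+.5)/4-.5;K=a['K'];W=a['world_from_camera']
    d=W[:3,:3]@np.array([(u-K[0,2])/K[0,0],(v-K[1,2])/K[1,1],1]);o=W[:3,3];return (o+d*(z-o[2])/d[2]).round(4)
print('tip',bp(304,288,.1665),'collar?',bp(304,205,.2287),'hole',bp(302,411,.076))
g=cv2.cvtColor(a['image'],cv2.COLOR_RGB2GRAY);print(g[228:240,255:277]);print(g[196:206,258:274])
E
```

```text
tip [5.181e-01 5.000e-04 1.665e-01] collar? [0.5161 0.0034 0.2287] hole [0.5129 0.0056 0.076 ]
[[230 235 238 238 222 199 203 185 179 157 172 175 182 186 191 212 223 222
  223 222 222 221]
 [233 236 238 223 188 152 158 136 135 136 131 129 132 142 144 171 195 213
  223 223 222 221]
 [234 235 219 173 140 133 134 135 128 129 119 118 131 134 132 134 148 170
  201 220 219 219]
 [232 223 169 142 143 140 126 105  98 106  99  99 106 108 129 132 136 136
  158 186 219 218]
 [224 187 148 147 144 145 109  74  80  90  91  85  85  83 107 131 130 134
  135 165 217 215]
 [219 144 150 149 148 144 111  74  83  89  89  83  84  83 102 132 130 134
  111 145 219 216]
 [222 126 142 149 150 148 137 121 107  96  93  89  97 120 127 137 131 111
   88 107 219 217]
 [222 120 108 143 152 150 149 150 135 128 126 121 124 136 139 140 139 103
   81 107 216 215]
 [231 120  90 112 128 140 149 151 149 147 143 142 138 137 135 129 118  99
   79 105 212 214]
 [238 125  90  90  97 114 123 129 132 132 129 132 127 115 112 104  93  88
   77 103 205 208]
 [237 130  91  95  97  99  97 100 106 108 104 109 107  97  92  91  90  87
   83 106 210 214]
 [235 132  93  97  96  97 101 101 103 103 101 100 100  93  92  92  92  90
   86 107 208 209]]
[[ 65 237 237 237 235 122 123 127 129 118  97 237 236 233 234 234]
 [ 91 237 236 235 233 124 122 127 130 122 106 236 235 235 233 233]
 [104 223 234 235 235 127 121 129 129 120 110 237 236 235 235 235]
 [107 204 236 236 237 127 125 126 128 118 105 235 235 236 235 236]
 [108 203 236 236 235 127 128 130 128 121 103 231 233 234 235 237]
 [112 219 232 233 233 124 127 127 127 114 104 228 230 232 234 235]
 [114 200 198 235 234 127 127 126 127 117 121 234 235 234 234 234]
 [115 154 155 208 233 157 144 126 127 116 158 235 237 236 237 234]
 [113 154 157 152 202 216 215 213 212 209 220 235 236 237 236 236]
 [134 160 157 153 215 235 236 237 237 237 236 235 232 233 235 235]]
```

apply_moves(deltas=[0, 0.001, 0.02, 0, 0, 0, 0.02, 0, 0, 0, 0.02, 0, 0, 0, 0.015, 0, 0, 0, 0.008, 0])

```text
clock: 15.92
position: [0.5116, 0.0082, 0.1765]
eef_rot: [-0.002, 0.001, 1.0, 0.0]
contact_force: [-0.0, 0.3, -0.8]
gripper_width: 0.251
grip_force: 30.0
```

apply_moves(deltas=[0, 0, 0, 0, 0, 0, 0.0007, 0, 0, 0, 0.0007, 0, 0, 0, 0.0007, 0, 0, 0, 0, 0])

```text
clock: 16.33
position: [0.5132, 0.0093, 0.1772]
eef_rot: [0.001, -0.0, 1.0, -0.0]
contact_force: [-0.4, -0.5, -0.5]
gripper_width: 0.251
grip_force: 30.0
```

apply_moves(deltas=[0, 0, 0.0015, 0, 0, 0, 0.0015, 0, 0, 0, 0.0015, 0, 0, 0, 0, 0])

```text
clock: 16.67
position: [0.5125, 0.0096, 0.1715]
eef_rot: [-0.0, -0.0, 1.0, 0.0]
contact_force: [-1.2, 0.5, -1.4]
gripper_width: 0.252
grip_force: 30.0
```

apply_moves(deltas=[0, 0, 0.0005, 0, 0, 0, 0.0005, 0, 0, 0, 0, 0])

```text
clock: 16.92
position: [0.5127, 0.0095, 0.1707]
eef_rot: [-0.0, -0.0, 1.0, 0.0]
contact_force: [0.2, -1.0, -1.2]
gripper_width: 0.255
grip_force: 30.0
```

apply_moves(deltas=[0, 0, 0.0005, 0, 0, 0, 0.0005, 0, 0, 0, 0, 0])

```text
clock: 17.17
position: [0.5127, 0.0095, 0.1698]
eef_rot: [-0.0, -0.0, 1.0, 0.0]
contact_force: [-0.0, -0.2, -1.3]
gripper_width: 0.25
grip_force: 30.0
```

apply_moves(deltas=[0, 0, 0.0005, 0, 0, 0, 0.0005, 0, 0, 0, 0, 0])

```text
clock: 17.42
position: [0.5127, 0.0095, 0.1687]
eef_rot: [-0.0, -0.0, 1.0, 0.0]
contact_force: [0.4, 0.2, -1.3]
gripper_width: 0.254
grip_force: 30.0
```

apply_moves(deltas=[0, 0, 0.0006, 0, 0, 0, 0.0006, 0, 0, 0, 0, 0])

```text
clock: 17.67
position: [0.5127, 0.0095, 0.1675]
eef_rot: [-0.0, -0.0, 1.0, 0.0]
contact_force: [0.1, 0.5, -0.9]
gripper_width: 0.254
grip_force: 30.0
```

The rod is in the hole with no force, so I'm continuing down.

apply_moves(deltas=[0, 0, 0.002, 0, 0, 0, 0.003, 0, 0, 0, 0.003, 0, 0, 0, 0.003, 0, 0, 0, 0.003, 0])

```text
clock: 18.08
position: [0.5127, 0.0095, 0.1532]
eef_rot: [-0.0, -0.0, 1.0, 0.0]
contact_force: [-0.4, -0.4, -1.9]
gripper_width: 0.249
grip_force: 30.0
```

apply_moves(deltas=[0, 0, 0.004, 0, 0, 0, 0.004, 0, 0, 0, 0.004, 0, 0, 0, 0.004, 0, 0, 0, 0.004, 0])

```text
clock: 18.5
position: [0.5127, 0.0095, 0.1332]
eef_rot: [-0.0, -0.0, 1.0, 0.0]
contact_force: [-0.3, 0.1, -0.9]
gripper_width: 0.25
grip_force: 30.0
```

apply_moves(deltas=[0, 0, 0.004, 0, 0, 0, 0.004, 0, 0, 0, 0.004, 0, 0, 0, 0.003, 0, 0, 0, 0, 0])

```text
clock: 18.92
position: [0.5123, 0.0096, 0.1179]
eef_rot: [-0.001, -0.0, 1.0, 0.0]
contact_force: [0.8, -0.3, -0.1]
gripper_width: 0.253
grip_force: 30.0
```

apply_moves(deltas=[0, 0, 0.002, 0, 0, 0, 0.002, 0, 0, 0, 0.0015, 0, 0, 0, 0.001, 0, 0, 0, 0.0005, 0])

```text
clock: 19.33
position: [0.5128, 0.0095, 0.1115]
eef_rot: [-0.0, -0.0, 1.0, 0.0]
contact_force: [-0.9, -0.1, -1.4]
gripper_width: 0.25
grip_force: 30.0
```

apply_moves(deltas=[0, 0, 0.0005, 0, 0, 0, 0.0003, 0, 0, 0, 0, 0])

```text
clock: 19.58
position: [0.5128, 0.0095, 0.1109]
eef_rot: [0.0, -0.0, 1.0, -0.0]
contact_force: [0.5, -0.5, -0.8]
gripper_width: 0.254
grip_force: 30.0
```

apply_moves(deltas=[0, 0, 0.0004, 0, 0, 0, 0.0004, 0, 0, 0, 0, 0])

```text
clock: 19.83
position: [0.5127, 0.0095, 0.11]
eef_rot: [-0.0, -0.0, 1.0, 0.0]
contact_force: [-0.0, -0.2, -1.6]
gripper_width: 0.25
grip_force: 30.0
```

apply_moves(deltas=[0, 0, 0.0004, 0, 0, 0, 0.0003, 0, 0, 0, 0, 0])

```text
clock: 20.08
position: [0.5127, 0.0095, 0.1093]
eef_rot: [-0.0, -0.0, 1.0, 0.0]
contact_force: [0.1, 0.6, -0.7]
gripper_width: 0.25
grip_force: 30.0
```

apply_moves(deltas=[0, 0, 0, 0, 0, 0, 0, 0, 0, 0, 0, 0, 0, 0, 0, 0, 0, 0, 0, 0], jaw=0.6)

```text
clock: 20.5
position: [0.5129, 0.0095, 0.1095]
eef_rot: [0.0, -0.0, 1.0, -0.0]
contact_force: [0.4, -0.3, -0.7]
gripper_width: 0.562
grip_force: 0.0
```

apply_moves(deltas=[0, 0, -0.02, 0, 0, 0, -0.03, 0, 0, 0, -0.04, 0, 0, 0, -0.04, 0, 0, 0, -0.02, 0])

```text
clock: 20.92
position: [0.5143, 0.0093, 0.2644]
eef_rot: [0.003, -0.0, 1.0, -0.001]
contact_force: [0.5, -0.3, 0.4]
gripper_width: 0.601
grip_force: 0.0
```

apply_moves(deltas=[0.0185, 0.0325, 0, 0, 0.0185, 0.0325, 0, 0, 0.0185, 0.0325, 0, 0, 0.0185, 0.0325, 0, 0, 0.0185, 0.0325, 0, 0])

```text
clock: 21.33
position: [0.4191, 0.1731, 0.2596]
eef_rot: [0.0, 0.0, 1.0, 0.0]
contact_force: [0.3, 0.3, -0.4]
gripper_width: 0.6
grip_force: 0.0
```

apply_moves(deltas=[0.0185, 0.0325, 0, 0, 0.0185, 0.0325, 0, 0, 0.0185, 0.0325, 0, 0, 0.0185, 0.0325, 0, 0, 0.0185, 0.0325, 0, 0])

```text
clock: 21.75
position: [0.3264, 0.3358, 0.2596]
eef_rot: [0.0, -0.0, 1.0, 0.0]
contact_force: [0.8, 0.2, 0.7]
gripper_width: 0.6
grip_force: 0.0
```

apply_moves(deltas=[0.0185, 0.0325, 0, 0, 0.0185, 0.0325, 0, 0, 0.0185, 0.0325, 0, 0, 0.0185, 0.0325, 0, 0, 0, 0, 0, 0])

```text
clock: 22.17
position: [0.2501, 0.469, 0.2592]
eef_rot: [-0.001, -0.003, 1.0, 0.001]
contact_force: [0.1, -0.8, 0.1]
gripper_width: 0.6
grip_force: 0.0
```

```bash
python3 - <<'E'
from h import *
a=snap('scene')
save('s4',a['image'][150:290,190:390],4)
E
```

```text
(no output)
```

View pics/s4.png

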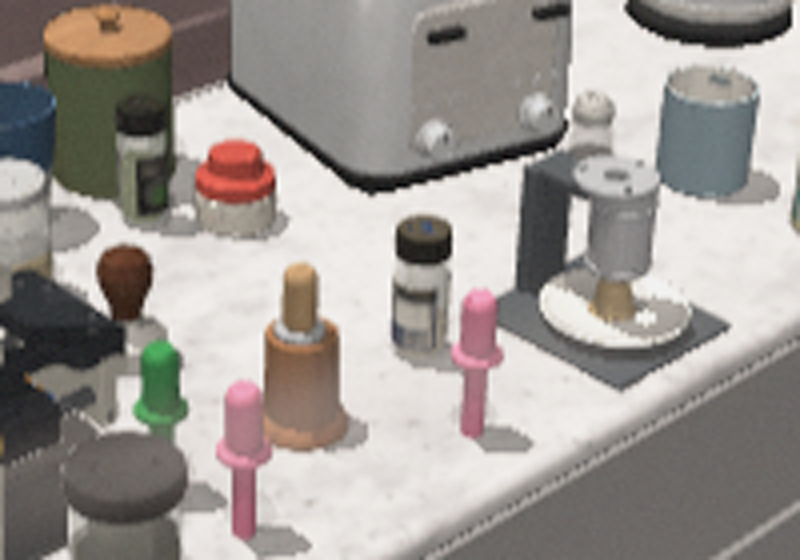

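The capsule stands on the plate under the tube at (613,300). The pusher is upright in its holder at (300,300) with its collar down, and the bystanders haven't moved. I'm handing the job in.

```bash
python3 -c "
from plant import bot
print(bot.finish_job())"
```

```text
the job is handed in; nothing more can be done
None
```

The job is handed in: the capsule was pushed out onto the plate with readings of about 8 N, and the pusher is back in its holder with its collar down; no verdict came back.

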